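Fetch the seed jar from under the pot shelf with the reacher

TASK

A small glass seed jar stands at the back of the low gap under the slatted pot shelf. Take the reacher by its grip, squeeze the trigger to close its jaws firmly but gently on the jar (the glass cracks if pinched or shoved hard) and draw it out in the closed jaws to the open bench a hand's breadth in front of the shelf. Then let the jar go and back the reacher right off it, leaving the jar upright and the reacher flat on the bench; keep the hand off the jar and leave the other pots alone.

Things in the scene. Friction and masses are not known exactly. Their poses are not given: they have to be found in the camera images.
- reacher: Reacher (pick-up tool) lying flat on the bench, 380 mm long, 90 mm over the open jaws, 46 mm tall, about 0.35 kg, loose. Origin on the bench under the middle of its hand grip; x axis forward along the 16 mm rod to the jaws, z up. It slides flat on feet under the grip's end blocks and under the crosshead that carries the jaws.
- grip (a point): Middle of the hand grip, 26 mm over the bench (reacher x = y = 0). A fixed grey bar (outer face y = +29 mm) and a black trigger plate (outer face y = -29 mm, 80 mm long in x) stand parallel, 58 mm over both, 8 to 44 mm above the bench, between end blocks at x = +-52 to 68 mm. Grasp across both, a finger on each outer face.
- palm (a point): Middle of the crosshead's front face, between the roots of the jaws, 24 mm above the bench, at x = 250, y = 0 mm of the reacher. An item fully seated in the jaws touches here. The crosshead is 104 mm wide. The jaws reach on to x = 314 mm, from 11 to 37 mm above the bench.
- trigger (a joint): Trigger travel in m: 0 out (jaws open), 0.018 fully in; sprung, 10 N rising to 12.7 N. Each jaw moves in as far as the trigger. Open, the pads are 58 to 66 mm apart: the left one (y > 0) is screwed in by 0 to 8 mm, differently each time, so closing on an item must be felt. Of the squeeze beyond the spring, half reaches each jaw.
- shelf: Low aluminium pot shelf, fixed, with a slatted roof, 240 mm deep (x), 340 mm wide (y), 85 mm high; the gap below is 75 mm high. Origin on the bench under its centre; front edge at x = -120 mm, x points into the gap, z up. 14 mm square legs at the corners; a rail 30 mm high closes the back of the gap from x = 105 mm; front and sides are open.
- jar: Glass seed jar with a metal cap, an upright cylinder 36 mm in diameter and 50 mm high, 0.08 to 0.17 kg. Origin at the centre of its underside. Starts under the shelf, 140 to 180 mm behind the front edge, left or right of the middle. It stands at most 13 N from each jaw, 26 N in all from the reacher.
- clay_pot: Small terracotta pot, 42 mm across the rim and 42 mm high, standing in the gap beside the jar, about 110 mm from it. Origin at the centre of its underside. To be left alone.
- roof_pot_a: Potted seedling in a black pot, 84 mm across and 65 mm high, standing on the roof of the shelf. Origin at the centre of its underside. To be left alone.
- roof_pot_b: A second potted seedling like roof_pot_a, beside it on the roof of the shelf. To be left alone.
Not all that is in view belongs to the job. Leave any blue or yellow look-alike of the jar alone.

How it is judged:
By the outcome, as a careful person would: the job done as asked, in the order asked, and still so for the second after the job is handed in, with the robot touching nothing.
It also fails if it takes over 72 s, if anything falls off the work surface, if the arm or the gripper's body presses on something with over 40 N, if the wrist force passes 120 N, or if a joint passes its speed limit or range.

ROBOT

A 6-joint arm with a two-finger parallel gripper is mounted at the origin on the work surface. World frame = base frame: x ahead of the robot, y to its left, z up, the work surface at z = 0. Lengths are in mm, angles in rad, forces in N, time in s.
With the tool pointing down it reaches from about 275 to 750 mm from the base axis. Payload 10.2 kg.
Tool frame: the origin (TCP) lies where the fingers leave the gripper's body, on its centre line; the fingertips stand 73 mm ahead of it and the grasp point (between the pads) lies 54 mm ahead of it (env.nose_length is the distance from the TCP to the fingertips, in mm); z points along the fingers, x is the direction in which the jaws open and shut, and the axes are right-handed (so a half turn about z gives the same grasp; the last joint's range is limited). The gripper opens to 85 mm and grips with 20 to 120 N. Pads are 22 mm wide; open, the fingers measure 114 mm over their backs; the gripper's body (76 mm by 85 mm) begins 54 mm behind the grasp point. The pads swing forward as they close: fully open they stand 13 mm farther back than shut.
Start: joints at [1.035, 0.313, 1.498, -0, 1.331, -0.223], TCP at [161.568, 499.527, 303.894] pointing down, gripper open.
Joint ranges: [-2.94, 2.94], [-0.97, 2.17], [0.19, 2.56], [-1.23, 4.37], [0.02, 3.11], [-2.88, 2.88]. Speed limits (rad/s): [2.39, 2.39, 3.01, 3.14, 3.14, 3.14].

INTERFACE

Orientations are given as a unit quaternion [w, x, y, z].
In Python, from rig import env gives the robot as it stands.
- The arm moves only by the tool jog_arm, never from a script. Its argument "targets" is a list of rows, each an object with "xyz": the shift along the tool's x, y, z in units of 50 mm (1.0 is 50 mm), a list of three; "dr": the turn, a rotation vector about the tool's x, y, z in units of 10 degrees (1.0 is 10 degrees), a list of three. In form: [{"xyz": [dx, dy, dz], "dr": [wx, wy, wz]}, ...]. A call has 1 to 20 rows; each row is the pose to reach, as a shift and turn from the pose commanded when the call began, along the tool's axes at that moment; what a row does not reach only later rows make up. A row lasts 1/8 s, in which the tool goes at most 62.5 mm and 10.7 degrees, less where a joint would pass 70% of its speed; a pose out of reach is approached as far as the arm can. A call with a gripper value outside its range is refused whole. "claw" is the closure, from 0 (fully open) to 1 (shut), set as the call begins (left out, the last holds). The fingers move at their own pace and stop on an object; "squeeze" is the grip in N (left out, the last holds). Time passes only in rows, so rows that repeat a pose let the fingers close. It gives the time, the measured TCP pose, the force and the opening at its end, in the units of the state.
- env.observe(): the state, without advancing time (a new reading comes with each control period).
- env.snapshot(name): name is "scene" or "top"; returns (picture, depth): 480x640x3 uint8, red, green, blue; 480x640 float32, mm along the optical axis (not along the pixel's ray), 0 where there is no reading.
- env.camera_params(name): a dict with "vfov" (degrees; the focal length in pixels is half the picture's height over the tangent of half this angle, whatever the lens; pixels are square), "cx", "cy" (the principal point, pixels), "k1" (the pictures are not rectified: a ray, as slopes to the right and down, at radius r is drawn at 1 + k1 r^2 times it, then the intrinsics apply), "position" and "orientation" of the camera in the world. Camera axes: x right, y up, looking along -z (the intrinsics and any distortion apply to the point x, -y, -z); pixel columns grow to the right and rows downward; lengths in mm; the calibration is good to about 2 mm. A picture is of the moment at which its call begins. camera_params takes no time and is no camera call.
- env.hand_in(): hands the job in, once; it reports no verdict.
Trained networks look in the newest picture that a camera, given by its name, has taken for a name from the list of things; names that differ only in an ending like _2 or _b are one class to them, and where a whole thing is asked for, a point or a joint stands for the part that bears it (a point fixed in the world has none). Each returns a list of dicts, best first, with "p" (0 to 1); they miss things now and then, are a little off and sometimes report something else, mostly with a low value. They report only what shows in the picture. A call takes as long as a camera call. They do not tell look-alikes from the thing itself.
- env.silhouettes(name, camera): "pixels" (480x640 bool, what is visible of it) and "xy" ([column, row] in pixels, amid what is visible of it).
- env.pinpoint(name, camera): "xy" ([column, row] in pixels: a listed point, or the origin of a listed thing).
The state is a dict: "time": time; "joint_pos": joint angles; "qd": joint speeds; "joint_torque": joint torques, N m; "tool_pos": TCP position; "eef_rot": TCP orientation; "wrist_force": force on the tool from outside, world axes, zero at the start; "wrist_torque": the same for the moment, N m; "opening": finger opening in mm.
Only numpy, scipy, OpenCV 4.12 (cv2) and the standard library are available. Lean on these libraries where they do the work, as an engineer would, in place of code of your own. Each camera call takes 0.05 s, during which the arm holds its last target.

## Working session

There is one attempt and no reset: what is moved stays moved. The work goes in short steps, Python scripts to look and compute and a tool call to move; the robot and the scene stay as the last step left them, time stands still between calls to the robot, and variables do not carry over. Pictures are saved under pics/ and viewed, and the job is handed in when it is done.

Besides the shell and the picture viewer there is one more tool, called after "Request:" as a command line: name --argument value ..., lists and objects as JSON in quotes. jog_arm: Moves the arm, as the interface text tells. Its arguments: {"type":"object","properties":{"targets":{"type":"array","items":{"type":"object","properties":{"xyz":{"type":"array","items":{"type":"number"}},"dr":{"type":"array","items":{"type":"number"}}}}},"claw":{"type":"number"},"squeeze":{"type":"number"}},"required":["targets"]}

```bash
ls; mkdir -p pics; cat > h.py <<'E'
import numpy as np,cv2
from rig import env
from scipy.spatial.transform import Rotation as R
def rot(q): return R.from_quat([q[1],q[2],q[3],q[0]])
def K(n):
    c=env.camera_params(n); f=240/np.tan(np.radians(c['vfov'])/2); return c,f
def ray(n,px):
    c,f=K(n); d=np.array([(px[0]-c['cx'])/f,(px[1]-c['cy'])/f]); u=d.copy()
    for _ in range(20): u=d/(1+c['k1']*(u@u))
    return np.array(c['position']),rot(c['orientation']).apply([u[0],-u[1],-1.])
def atz(n,px,z):
    p,d=ray(n,px); return p+d*(z-p[2])/d[2]
def atd(n,px,dep):
    p,d=ray(n,px); return p+d*dep
def proj(n,P):
    c,f=K(n); q=rot(c['orientation']).inv().apply(np.array(P,float)-c['position']); u=np.array([q[0],-q[1]])/-q[2]
    u=u*(1+c['k1']*(u@u)); return u*f+[c['cx'],c['cy']]
def cloud(n,dep):
    c,f=K(n); v,u=np.mgrid[0:480,0:640]; d=np.stack([(u-c['cx'])/f,(v-c['cy'])/f],-1); w=d.copy()
    for _ in range(20): w=d/(1+c['k1']*(w**2).sum(-1,keepdims=True))
    q=np.concatenate([w[...,:1],-w[...,1:],-np.ones(d.shape[:2]+(1,))],-1)*dep[...,None]
    return rot(c['orientation']).apply(q.reshape(-1,3)).reshape(480,640,3)+c['position']
def snap(n,name):
    a,d=env.snapshot(n); cv2.imwrite('pics/%s.png'%name,a[...,::-1]); np.save('pics/%s.npy'%name,d); return a,d
E
python3 - <<'E'
from h import *
for n in('scene','top'):
    snap(n,n+'0'); print(n,env.camera_params(n))
    for t in('reacher','grip','palm','shelf','jar','clay_pot'):
        print(t,[(round(r['p'],2),np.round(r['xy']),np.round(atz(n,r['xy'],{'grip':26,'palm':24}.get(t,0)))) for r in env.pinpoint(t,n)[:4]])
print(env.observe())
E
```

```text
pics
scene {'vfov': 49.50995427562231, 'cx': 316.4849799451766, 'cy': 245.36147366303996, 'k1': -0.013899126681625856, 'position': array([1112.07650469,   13.63081981,  976.16017863]), 'orientation': array([0.72903619, 0.22849015, 0.18506984, 0.61810002])}
reacher [(0.79, array([151., 268.]), array([ 461., -233.,    0.]))]
grip [(0.69, array([144., 261.]), array([ 460., -241.,   26.]))]
palm [(0.58, array([259., 256.]), array([484.,   6.,  24.])), (0.19, array([400., 232.]), array([469., 325.,  24.]))]
shelf [(0.69, array([393., 248.]), array([494., 306.,   0.]))]
jar [(0.88, array([464., 234.]), array([484., 478.,   0.])), (0.75, array([490., 287.]), array([628., 490.,  -0.])), (0.69, array([477., 263.]), array([563., 482.,   0.])), (0.58, array([421., 269.]), array([559., 355.,   0.]))]
clay_pot [(0.53, array([401., 232.]), array([456., 337.,  -0.]))]
top {'vfov': 52.38653899571688, 'cx': 323.18160831313696, 'cy': 235.18028490898791, 'k1': -0.09205640358231228, 'position': array([ 446.41061308,  111.36317671, 1223.04782172]), 'orientation': array([-0.69915036, -0.01534836,  0.02235
[... 554 characters left out ...]
, 335.,   0.]))]
{'time': 0.7, 'joint_pos': array([ 1.03458340e+00,  3.12853405e-01,  1.49771540e+00, -1.01408754e-05,
        1.33098072e+00, -2.23402651e-01]), 'qd': array([ 0.00019815, -0.00026268, -0.00062291,  0.00104972, -0.00022771,
        0.00071139]), 'joint_torque': array([-4.90836392e-04, -4.12104857e+01, -2.59874994e+01, -2.08418737e-04,
        4.34081276e-04, -8.43120006e-06]), 'tool_pos': array([161.57488116, 499.51834459, 303.9122284 ]), 'eef_rot': array([-3.98278807e-06,  8.08619643e-01,  5.88331771e-01,  2.17583925e-05]), 'wrist_force': array([0.29627087, 0.15636446, 0.03123047]), 'wrist_torque': array([ 0.00164001,  0.01275416, -0.04282203]), 'opening': 85.28240989446421}
```

View pics/scene0.png

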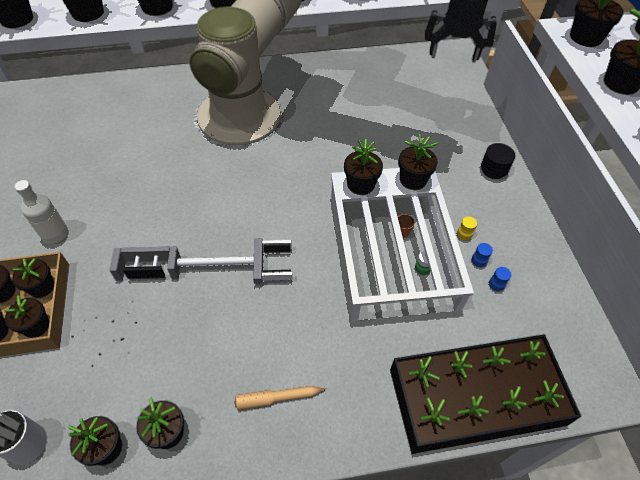

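View pics/top0.png

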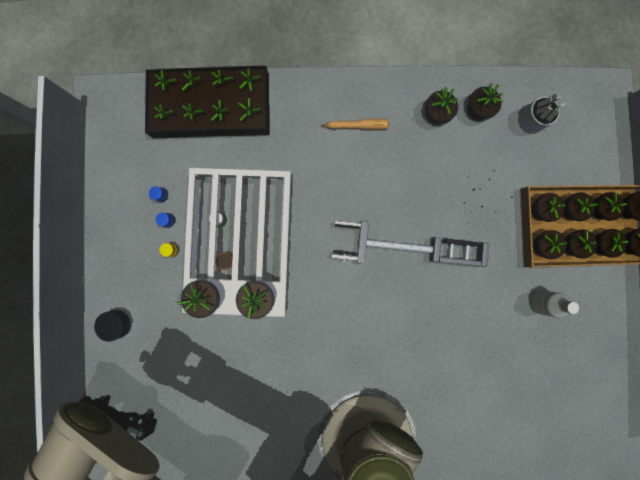

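```bash
python3 - <<'E'
import cv2
a=cv2.imread('pics/scene0.png')[190:330,360:530]; cv2.imwrite('pics/c1.png',cv2.resize(a,None,fx=4,fy=4,interpolation=2))
a=cv2.imread('pics/top0.png')[160:320,140:400]; cv2.imwrite('pics/c2.png',cv2.resize(a,None,fx=3,fy=3,interpolation=2))
E
```

```text
(no output)
```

View pics/c1.png

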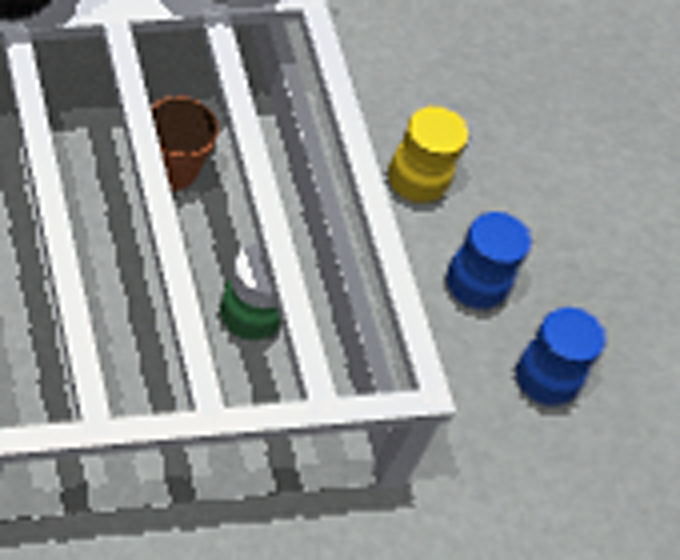

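View pics/c2.png

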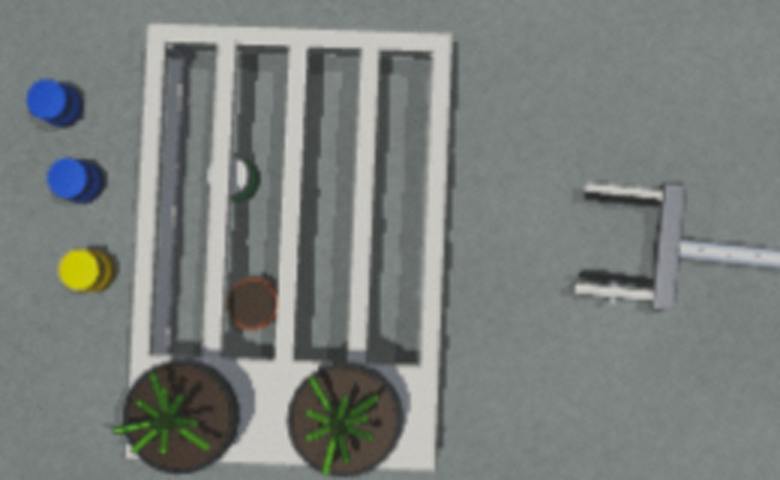

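The target is the green, metal-capped jar in the gap: scene (423,264), top (218,219). The blue and yellow look-alikes stand outside the shelf, at scene (468,228), (483,254) and (500,278). The crop confirms this choice. Next I'll measure precisely.

```bash
python3 - <<'E'
from h import *
from scipy.optimize import least_squares
for n in('scene','top'):
    a=cv2.imread('pics/%s0.png'%n); d=np.load('pics/%s0.npy'%n); P=cloud(n,d); hsv=cv2.cvtColor(a,cv2.COLOR_BGR2HSV)
    # jar region
    Z=P[...,2]
    reg=(np.hypot(P[...,0]-552,P[...,1]-358)<32)&(Z>8)&(Z<62)
    g=reg&(hsv[...,0]>40)&(hsv[...,0]<90)&(hsv[...,1]>80)
    q=P[g]; print(n,'green',len(q),q.mean(0),q.min(0),q.max(0))
    q2=P[reg]; top=q2[q2[:,2]>44]; print('cap',len(top),top.min(0),top.max(0))
    if len(q)>8:
        f=least_squares(lambda c:np.hypot(*(q[:,:2]-c).T)-18,[550,358],loss='soft_l1'); print('side fit',f.x,np.sqrt(np.mean(f.fun**2)))
    pot=(np.hypot(P[...,0]-442,P[...,1]-338)<40)&(Z>5)&(Z<60); q=P[pot]; print('pot',q.mean(0),q.min(0),q.max(0))
    # shelf roof
    m=(abs(Z-85)<6)&(P[...,1]>140)&(P[...,1]<450)&(P[...,0]>300)&(P[...,0]<760)
    q=P[m]; r=cv2.minAreaRect(q[:,:2].astype(np.float32)); print('roof',len(q),r,cv2.boxPoints(r).round(), q[:,2].mean())
    # reacher
    for t in('reacher','palm'):
        for s in env.silhouettes(t,n)[:1]:
            mm=s['pixels']&(Z>5)&(Z<70); q=P[mm]; print(t,s['p'],mm.sum(),q.min(0),q.max(0)); 
            np.save('pics/re_%s_%s.npy'%(n,t),s['pixels'])
            r=cv2.minAreaRect(q[:,:2].astype(np.float32)); print(r,cv2.boxPoints(r).round(1).tolist())
E
```

```text
scene green 106 [568.14932833 348.81530145  18.93393331] [546.90322931 338.62315874   8.12925404] [576.74883852 365.84480347  32.56618994]
cap 89 [542.53558783 339.21129609  44.21901245] [575.1079016  356.93464743  52.42548865]
side fit [556.78057458 358.27243917] 1.6568753599488755
pot [459.18637223 339.98871179  37.07604411] [431.46498369 324.05259399   5.01108331] [476.53602947 359.94033471  46.63048244]
roof 6101 ((499.8271484375, 302.2474365234375), (242.4606475830078, 342.40618896484375), 86.64564514160156) [[322. 191.]
 [664. 171.]
 [678. 413.]
 [336. 433.]] 83.55439615477394
reacher 0.86 3456 [ 426.54627523 -308.17836354    5.13224584] [548.99690011  79.11514221  51.70492675]
((472.6629943847656, -114.42184448242188), (384.18878173828125, 104.25077819824219), 79.28438568115234) [[385.70001220703125, -293.5], [488.20001220703125, -312.8999938964844], [559.5999755859375, 64.5999984741211], [457.20001220703125, 84.0]]
palm 0.77 3431 [ 426.54627523 -308.17836354    5.30498388] [548.99690011  79.11514221  51.70492675]
((471.53265380859375, -113.96855163574219), (384.4686279296875,
[... 792 characters left out ...]
85 1966 [ 427.61181521 -316.20657576    5.10421624] [547.10520219  76.16582417  54.79841492]
((488.47235107421875, -121.43722534179688), (392.5782470703125, 107.87662506103516), 87.67198181152344) [[426.6000061035156, -315.3999938964844], [534.4000244140625, -319.79998779296875], [550.2999877929688, 72.5], [442.6000061035156, 76.9000015258789]]
palm 0.68 1949 [ 427.83907266 -303.54729298    5.12394163] [543.63328729  78.64301528  54.79841492]
((486.4862976074219, -113.62690734863281), (382.09124755859375, 103.0580825805664), 87.72053527832031) [[427.3999938964844, -302.5], [530.4000244140625, -306.6000061035156], [545.5999755859375, 75.19999694824219], [442.6000061035156, 79.30000305175781]]
```

```bash
python3 - <<'E'
from h import *
for n in('scene','top'):
    d=np.load('pics/%s0.npy'%n); P=cloud(n,d); m=cv2.erode(np.load('pics/re_%s_palm.npy'%n).astype(np.uint8),np.ones((1,1)))>0
    Q=P[m&(P[...,2]>5)&(P[...,2]<60)]
    # rough axis
    o=np.array([466.,-237]); y=np.radians(85.5)
    rod=Q
    for _ in range(6):
        ax=np.array([np.cos(y),np.sin(y)]); no=np.array([-ax[1],ax[0]])
        L=np.c_[(Q[:,:2]-o)@ax,(Q[:,:2]-o)@no,Q[:,2]]
        r=(L[:,0]>80)&(L[:,0]<225)&(abs(L[:,1])<14)
        p=np.polyfit(L[r,0],L[r,1],1); y+=np.arctan(p[0]); o=o+no*p[1]
    print(n,'yaw',np.degrees(y),'o',o,r.sum())
    gr=L[(L[:,0]<100)]; ch=L[(L[:,0]>215)]
    print('grip x',np.percentile(gr[:,0],[0.5,2,98,99.5]),'y',np.percentile(gr[:,1],[0.5,2,98,99.5]),'z',np.percentile(gr[:,2],[50,98]))
    c2=ch[(ch[:,2]>38)]; print('cross x',np.percentile(c2[:,0],[1,5,50,95,99]),'y',np.percentile(c2[:,1],[1,99]),'z',np.percentile(c2[:,2],[50,98]))
    jw=L[(L[:,0]>262)]; 
    for s in(1,-1):
        j=jw[jw[:,1]*s>0]; print('jaw',s,'y',np.percentile(j[:,1],[1,10,50,90,99]),'z',np.percentile(j[:,2],[10,50,90]),'xmax',np.percentile(j[:,0],99))
E
python3 - <<'E'
import cv2
a=cv2.imread('pics/scene0.png')[225:295,100:310]; cv2.imwrite('pics/c3.png',cv2.resize(a,None,fx=3.8,fy=3.8,interpolation=2))
E
```

```text
scene yaw 82.59886180726164 o [ 465.99189334 -236.95292974] 501
grip x [-68.00085734 -65.95481397  89.06058072  96.75620234] y [-28.76110805 -27.70907587  29.26323768  30.705882  ] z [34.70777441 47.69783202]
cross x [223.93112504 237.12941588 273.83153326 301.91614063 302.08564176] y [-38.05533606  32.81153855] z [38.68444201 41.33437951]
jaw 1 y [29.31986653 30.51000644 33.29586891 45.73925632 49.01977279] z [16.12657087 31.44507389 35.82312092] xmax 312.78907605439286
jaw -1 y [-43.15513324 -41.84586974 -39.69858804 -32.38213719 -30.04230955] z [17.2121156  32.26743282 36.18902713] xmax 311.95094713804286
top yaw 82.6588816819321 o [ 459.66961803 -236.49992698] 383
grip x [-65.48177372 -63.60705104  91.06515116  97.35045347] y [-29.47585337 -28.86749613  26.57693183  28.14348717] z [44.9008444  51.09653518]
cross x [229.22198647 234.48486743 272.17057751 307.87254094 311.02275202] y [-47.97484084  48.0492482 ] z [38.91094572 42.12789776]
jaw 1 y [27.68556755 29.29563279 38.45556781 44.15833022 47.13166695] z [28.88473433 36.82714777 40.45072681] xmax 312.2813108897707
jaw -1 y [-44.55550111 -43.5032927  -38.53410818 -33.38197785 -32.9500909 ] z [32.33606237 37.00778226 40.23391172] xmax 313.39151287570786
```

View pics/c3.png

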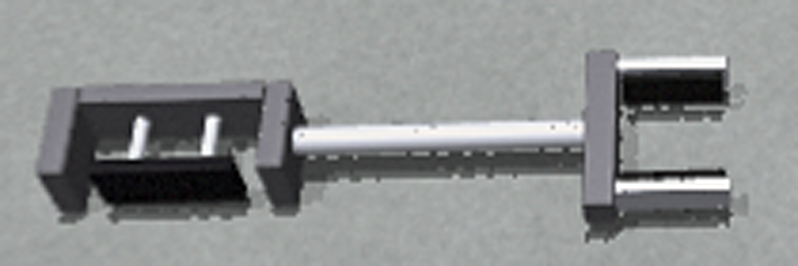

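```bash
cat >> h.py <<'E'
def plan(pts,base=None):
    """pts: list of (x,y,z,yaw_toolx_deg)."""
    s=env.observe(); p0=np.array(s['tool_pos']); R0=rot(s['eef_rot'])
    print('t',round(s['time'],2),'tcp',p0.round(1),'yaw',np.degrees(np.arctan2(*R0.apply([1,0,0])[1::-1])).round(2),'open',round(s['opening'],1),'F',s['wrist_force'].round(1))
    for x,y,z,w in pts:
        a=np.radians(w); T=R.from_matrix(np.array([[np.cos(a),np.sin(a),0],[np.sin(a),-np.cos(a),0],[0,0,-1]]))
        print(((R0.inv().apply(np.array([x,y,z])-p0))/50).round(3).tolist(),(np.degrees((R0.inv()*T).as_rotvec())/10).round(3).tolist())
E
python3 - <<'E'
from h import *
plan([(461.5,-236,z,-7.4) for z in(304,200,82)])
E
```

```text
t 0.9 tcp [161.6 499.5 303.9] yaw 72.08 open 85.2 F [-0.7 -0.6  0. ]
[-12.151, 10.234, -0.002] [0.0, -0.0, 7.948]
[-12.152, 10.233, 2.078] [0.0, -0.0, 7.948]
[-12.152, 10.233, 4.438] [0.0, -0.0, 7.948]
```

Request:
jog_arm --targets '[{"xyz": [-0.6,0.5,0],"dr": [0,0,0.4]},{"xyz": [-1.5,1.26,0],"dr": [0,0,1.0]},{"xyz": [-2.4,2.0,0],"dr": [0,0,1.6]},{"xyz": [-3.2,2.7,0],"dr": [0,0,2.1]},{"xyz": [-4.1,3.45,0],"dr": [0,0,2.7]},{"xyz": [-5.0,4.2,0],"dr": [0,0,3.3]},{"xyz": [-5.9,5.0,0],"dr": [0,0,3.9]},{"xyz": [-6.8,5.7,0],"dr": [0,0,4.5]},{"xyz": [-7.7,6.5,0],"dr": [0,0,5.1]},{"xyz": [-8.6,7.2,0],"dr": [0,0,5.7]},{"xyz": [-9.5,8.0,0],"dr": [0,0,6.3]},{"xyz": [-10.4,8.75,0],"dr": [0,0,6.9]},{"xyz": [-11.3,9.5,0],"dr": [0,0,7.5]},{"xyz": [-12.15,10.23,0],"dr": [0,0,7.95]},{"xyz": [-12.15,10.23,0.7],"dr": [0,0,7.95]},{"xyz": [-12.15,10.23,1.4],"dr": [0,0,7.95]},{"xyz": [-12.15,10.23,2.08],"dr": [0,0,7.95]},{"xyz": [-12.15,10.23,2.08],"dr": [0,0,7.95]}]' --claw 0 --squeeze 20

```text
time: 3.15
tool_pos: [460.7, -235.4, 198.3]
eef_rot: [-0.001, 0.998, -0.065, -0.002]
wrist_force: [-0.3, 0.3, 0.7]
opening: 85.3
```

```bash
python3 - <<'E'
from h import *
snap('scene','s1')
a=cv2.imread('pics/s1.png')[130:330,60:330]; cv2.imwrite('pics/s1c.png',cv2.resize(a,None,fx=2.9,fy=2.9,interpolation=2))
plan([(461.5,-236,z,-7.4) for z in(200,140,82)])
E
```

```text
t 3.2 tcp [ 461.3 -235.9  200.1] yaw -7.42 open 85.5 F [-0.2  0.1  0.5]
[0.004, 0.002, 0.002] [-0.003, 0.005, -0.002]
[0.005, 0.002, 1.202] [-0.003, 0.005, -0.002]
[0.006, 0.003, 2.362] [-0.003, 0.005, -0.002]
```

View pics/s1c.png

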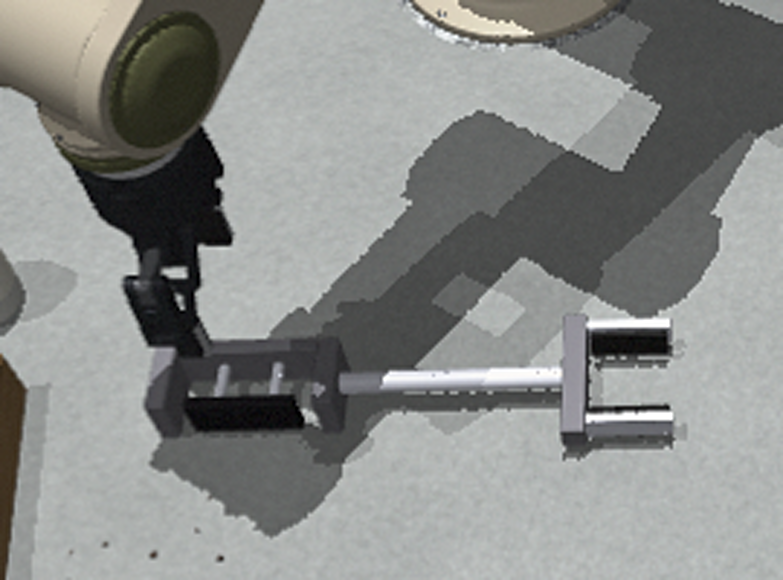

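The open gripper hovers over the grip, around crop (175,300), and nothing is disturbed. I'll descend now.

Request:
jog_arm --targets '[{"xyz": [0,0,0.6],"dr": [0,0,0]},{"xyz": [0,0,1.2],"dr": [0,0,0]},{"xyz": [0,0,1.6],"dr": [0,0,0]},{"xyz": [0,0,2.0],"dr": [0,0,0]},{"xyz": [0,0,2.2],"dr": [0,0,0]},{"xyz": [0,0,2.36],"dr": [0,0,0]},{"xyz": [0,0,2.36],"dr": [0,0,0]}]'

```text
time: 4.08
tool_pos: [461.5, -236.0, 82.2]
eef_rot: [0.0, 0.998, -0.065, 0.0]
wrist_force: [0.3, 0.2, 0.3]
opening: 85.4
```

```bash
python3 - <<'E'
from h import *
snap('scene','s2');snap('top','t2')
a=cv2.imread('pics/s2.png')[190:310,60:330]; b=cv2.imread('pics/t2.png')[190:310,300:570]; cv2.imwrite('pics/s2c.png',cv2.resize(np.vstack([a,b]),None,fx=2.5,fy=2.5,interpolation=2))
plan([])
E
```

```text
t 4.17 tcp [ 461.6 -236.1   82.5] yaw -7.42 open 85.2 F [-0.9 -0.1 -0.3]
```

View pics/s2c.png

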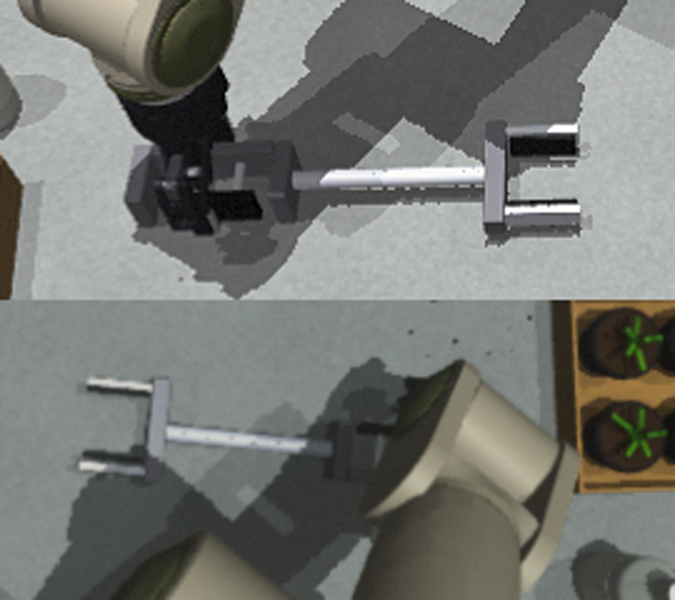

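The fingers straddle the grip, so I'll close lightly onto it.

Request:
jog_arm --targets '[{"xyz": [0,0,0],"dr": [0,0,0]},{"xyz": [0,0,0],"dr": [0,0,0]},{"xyz": [0,0,0],"dr": [0,0,0]},{"xyz": [0,0,0],"dr": [0,0,0]},{"xyz": [0,0,0],"dr": [0,0,0]},{"xyz": [0,0,0],"dr": [0,0,0]}]' --claw 0.34 --squeeze 20

```text
time: 4.92
tool_pos: [461.0, -235.9, 82.5]
eef_rot: [0.0, 0.998, -0.064, -0.0]
wrist_force: [-5.0, 1.4, 7.3]
opening: 56.6
```

```bash
cat > fit.py <<'E'
from h import *
def fit(n,d,o,y,pts=False):
    P=cloud(n,d); o=np.array(o,float); y=np.radians(y)
    Q=P[(P[...,2]>5)&(P[...,2]<60)&(np.hypot(P[...,0]-o[0],P[...,1]-o[1])<340)]
    for _ in range(8):
        ax=np.array([np.cos(y),np.sin(y)]); no=np.array([-ax[1],ax[0]])
        L=np.c_[(Q[:,:2]-o)@ax,(Q[:,:2]-o)@no,Q[:,2]]
        r=(L[:,0]>80)&(L[:,0]<225)&(abs(L[:,1])<14)&(L[:,2]>12)
        p=np.polyfit(L[r,0],L[r,1],1); y+=np.arctan(p[0]); o=o+no*p[1]
    c2=L[(L[:,0]>222)&(L[:,0]<262)&(L[:,2]>39)&(abs(L[:,1])<56)]
    print(n,'yaw',np.degrees(y).round(2),'o',o.round(1),r.sum(),'cross x',np.percentile(c2[:,0],[2,98]).round(1),'y',np.percentile(c2[:,1],[1,99]).round(1))
    jw=L[(L[:,0]>266)&(L[:,0]<308)&(abs(L[:,1])<50)]
    for s in(1,-1):
        j=jw[(jw[:,1]*s>0)&(jw[:,2]>30)]
        if len(j): print(' jaw',s,np.percentile(j[:,1],[1,10,50,90,99]).round(1))
E
python3 - <<'E'
from fit import *
plan([])
for n in('scene','top'):
    a,d=snap(n,n[0]+'3'); fit(n,d,[461.5,-236],82.6)
a=cv2.imread('pics/s3.png')[190:310,60:330]; b=cv2.imread('pics/t3.png')[190:310,300:570]; cv2.imwrite('pics/s3c.png',cv2.resize(np.vstack([a,b]),None,fx=2.5,fy=2.5,interpolation=2))
E
```

```text
t 4.92 tcp [ 461.  -235.9   82.5] yaw -7.39 open 56.6 F [-5.   1.4  7.3]Traceback (most recent call last):
  File "<stdin>", line 4, in <module>
  File "fit.py", line 11, in fit
    print(n,'yaw',np.degrees(y).round(2),'o',o.round(1),r.sum(),'cross x',np.percentile(c2[:,0],[2,98]).round(1),'y',np.percentile(c2[:,1],[1,99]).round(1))
                                                                          ~~~~~~~~~~~~~^^^^^^^^^^^^^^^^
    return _quantile_unchecked(
        a, q, axis, out, overwrite_input, method, keepdims, weights)
    return _ureduce(a,
                    func=_quantile_ureduce_func,
    ...<5 lines>...
                    overwrite_input=overwrite_input,
                    method=method)
    r = func(a, **kwargs)
    result = _quantile(arr,
                       quantiles=q,
    ...<2 lines>...
                       out=out,
                       weights=wgt)
    slices_having_nans = np.isnan(arr[-1, ...])
                                  ~~~^^^^^^^^^
IndexError: index -1 is out of bounds for axis 0 with size 0
```

```bash
sed -i 's/(L\[:,2\]>39)/(L[:,2]>33)/' fit.py
python3 - <<'E'
from fit import *
plan([])
for n in('scene','top'):
    for tag in('0','3'):
        if tag=='3' and n=='top': a,d=snap(n,'t3')
        d=np.load('pics/'+(n if tag=='0' else n[0])+tag+'.npy'); print(tag); fit(n,d,[461.5,-236],82.6)
a=cv2.imread('pics/s3.png')[190:310,60:330]; b=cv2.imread('pics/t3.png')[190:310,300:570]; cv2.imwrite('pics/s3c.png',cv2.resize(np.vstack([a,b]),None,fx=2.5,fy=2.5,interpolation=2))
E
```

```text
t 4.97 tcp [ 461.  -235.9   82.5] yaw -7.39 open 56.6 F [-5.7  0.6  8. ]
0
scene yaw 82.62 o [ 466.1 -236.6] 500 cross x [230.6 260.4] y [-47.8  51.7]
 jaw 1 [29.4 31.  40.2 46.9 49.1]
 jaw -1 [-43.2 -41.3 -36.2 -31.1 -30.1]
3
scene yaw 82.73 o [ 466.5 -236.7] 500 cross x [229.7 260.6] y [-48.   49.4]
 jaw 1 [27.7 29.4 37.8 44.4 47.4]
 jaw -1 [-41.9 -40.6 -35.3 -30.  -28. ]
0
top yaw 82.66 o [ 459.8 -235.8] 382 cross x [226.5 260.9] y [-50.1  50.6]
 jaw 1 [27.7 28.7 38.2 43.8 45.6]
 jaw -1 [-44.9 -43.6 -38.5 -33.5 -32.9]
3
top yaw 82.66 o [ 460.  -235.8] 378 cross x [226.7 260.7] y [-50.1  50.5]
 jaw 1 [26.6 27.8 37.5 42.8 48. ]
 jaw -1 [-43.7 -42.4 -37.7 -32.6 -31.8]
```

View pics/s3c.png

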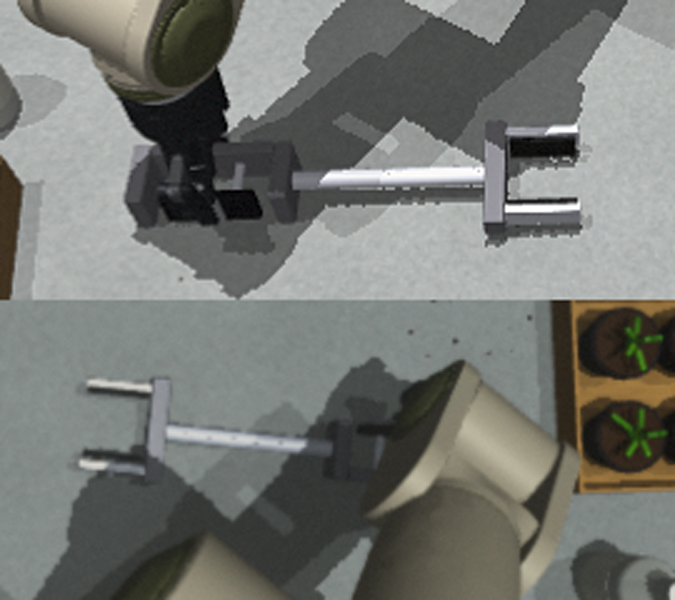

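```bash
python3 - <<'E'
from h import *
plan([(524,-163.5,83,-3.3),(537.9,76.1,83,-3.3)])
E
```

```text
t 5.03 tcp [ 461.  -235.9   82.5] yaw -7.4 open 56.3 F [-5.6  0.5  7.5]
[1.064, -1.599, -0.011] [0.0, 0.005, -0.41]
[0.722, -6.387, -0.011] [0.0, 0.005, -0.41]
```

Request:
jog_arm --targets '[{"xyz": [0.05,-0.08,-0.03],"dr": [0,0,0]},{"xyz": [0.2,-0.3,-0.03],"dr": [0,0,-0.06]},{"xyz": [0.4,-0.6,-0.03],"dr": [0,0,-0.14]},{"xyz": [0.6,-0.9,-0.03],"dr": [0,0,-0.22]},{"xyz": [0.8,-1.2,-0.03],"dr": [0,0,-0.3]},{"xyz": [0.95,-1.45,-0.03],"dr": [0,0,-0.37]},{"xyz": [1.05,-1.58,-0.03],"dr": [0,0,-0.41]},{"xyz": [1.06,-1.6,-0.03],"dr": [0,0,-0.41]},{"xyz": [1.06,-1.6,-0.03],"dr": [0,0,-0.41]}]'

```text
time: 6.15
tool_pos: [524.0, -163.6, 83.3]
eef_rot: [-0.0, 1.0, -0.029, -0.0]
wrist_force: [0.4, -0.3, -3.0]
opening: 56.6
```

```bash
python3 - <<'E'
from fit import *
for n in('scene','top'):
    a,d=snap(n,n[0]+'4'); fit(n,d,[524,-163.5],86.7)
a=cv2.imread('pics/s4.png')[190:310,60:330]; b=cv2.imread('pics/t4.png')[160:310,200:530]; cv2.imwrite('pics/t4c.png',cv2.resize(b,None,fx=2.4,fy=2.4,interpolation=2))
plan([(537.9,76.1,83,-3.3)])
E
```

```text
scene yaw 86.77 o [ 529.8 -163.8] 521 cross x [228.5 261.2] y [-48.8  51.9]
 jaw 1 [27.7 29.1 37.9 44.4 46.3]
 jaw -1 [-42.7 -40.5 -35.4 -30.7 -29.2]
top yaw 86.78 o [ 523.5 -163.5] 383 cross x [225.9 261.3] y [-51.1  49.3]
 jaw 1 [26.  27.  36.6 42.  45.6]
 jaw -1 [-44.2 -42.1 -36.9 -32.3 -31.9]
t 6.25 tcp [ 524.  -163.8   83.4] yaw -3.36 open 56.3 F [ 0.3 -0.7 -3.3]
[-0.003, -4.805, 0.008] [-0.0, 0.001, -0.006]
```

View pics/t4c.png

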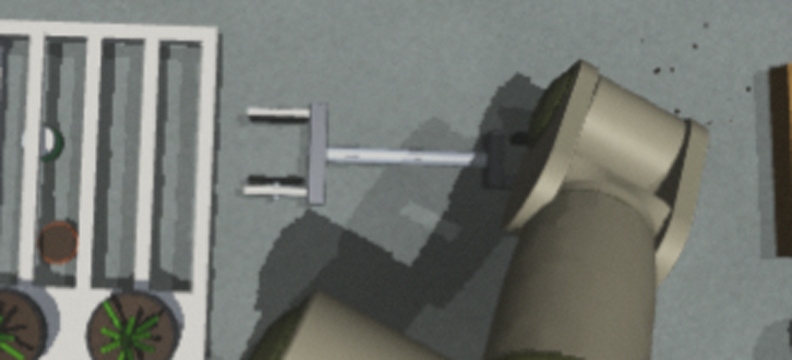

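Request:
jog_arm --targets '[{"xyz": [0,-0.15,0.01],"dr": [0,0,0]},{"xyz": [0,-0.45,0.01],"dr": [0,0,0]},{"xyz": [0,-0.8,0.01],"dr": [0,0,0]},{"xyz": [0,-1.2,0.01],"dr": [0,0,0]},{"xyz": [0,-1.6,0.01],"dr": [0,0,0]},{"xyz": [0,-2.0,0.01],"dr": [0,0,0]},{"xyz": [0,-2.4,0.01],"dr": [0,0,0]},{"xyz": [0,-2.8,0.01],"dr": [0,0,0]},{"xyz": [0,-3.2,0.01],"dr": [0,0,0]},{"xyz": [0,-3.45,0.01],"dr": [0,0,0]},{"xyz": [0,-3.6,0.01],"dr": [0,0,0]},{"xyz": [0,-3.6,0.01],"dr": [0,0,0]}]'

```text
time: 7.75
tool_pos: [534.6, 16.6, 82.9]
eef_rot: [-0.0, 1.0, -0.029, -0.0]
wrist_force: [0.6, 0.1, -2.9]
opening: 56.4
```

```bash
python3 - <<'E'
from h import *
for n in('scene','top'): snap(n,n[0]+'5')
a=cv2.imread('pics/s5.png')[180:320,310:500]; b=cv2.imread('pics/t5.png')[160:300,180:370]; cv2.imwrite('pics/5c.png',cv2.resize(np.vstack([a,b]),None,fx=2.8,fy=2.1,interpolation=2))
plan([(537.9,76.1,83,-3.3)])
E
```

```text
t 7.85 tcp [534.6  16.   82.9] yaw -3.34 open 56.7 F [-0.2  0.3 -2.6]
[-0.005, -1.204, -0.002] [0.0, 0.0, -0.004]
```

View pics/5c.png

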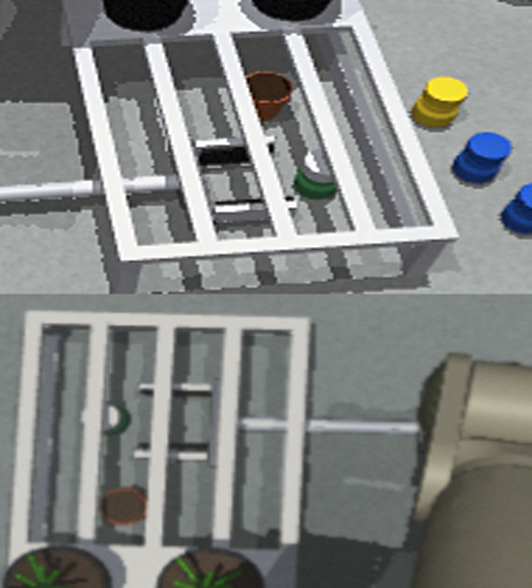

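The jar, at crop (115,418), lines up with the midline of the jaws. I'll finish the insertion.

Request:
jog_arm --targets '[{"xyz": [0,-0.2,0],"dr": [0,0,0]},{"xyz": [0,-0.45,0],"dr": [0,0,0]},{"xyz": [0,-0.7,0],"dr": [0,0,0]},{"xyz": [0,-0.95,0],"dr": [0,0,0]},{"xyz": [0,-1.12,0],"dr": [0,0,0]},{"xyz": [0,-1.2,0],"dr": [0,0,0]},{"xyz": [0,-1.2,0],"dr": [0,0,0]}]'

```text
time: 8.72
tool_pos: [538.1, 76.4, 82.9]
eef_rot: [-0.0, 1.0, -0.029, -0.0]
wrist_force: [0.4, -0.1, -3.1]
opening: 56.5
```

```bash
python3 - <<'E'
from h import *
for n in('scene','top'): snap(n,n[0]+'6')
a=cv2.imread('pics/s6.png')[180:320,310:500]; b=cv2.imread('pics/t6.png')[160:300,180:370]; cv2.imwrite('pics/6c.png',cv2.resize(np.vstack([a,b]),None,fx=2.8,fy=2.1,interpolation=2))
plan([])
n='scene';d=np.load('pics/s6.npy');P=cloud(n,d);hsv=cv2.cvtColor(cv2.imread('pics/s6.png'),cv2.COLOR_BGR2HSV)
from scipy.optimize import least_squares
Z=P[...,2];g=(np.hypot(P[...,0]-556,P[...,1]-358)<32)&(Z>8)&(Z<35)&(hsv[...,0]>40)&(hsv[...,0]<90)&(hsv[...,1]>80);q=P[g]
f=least_squares(lambda c:np.hypot(*(q[:,:2]-c).T)-18,[550,358],loss='soft_l1'); print('jar',f.x,len(q))
E
```

```text
t 8.82 tcp [538.1  76.   82.9] yaw -3.34 open 56.9 F [-0.4  1.1 -2.2]
jar [556.44179596 358.11232704] 96
```

View pics/6c.png

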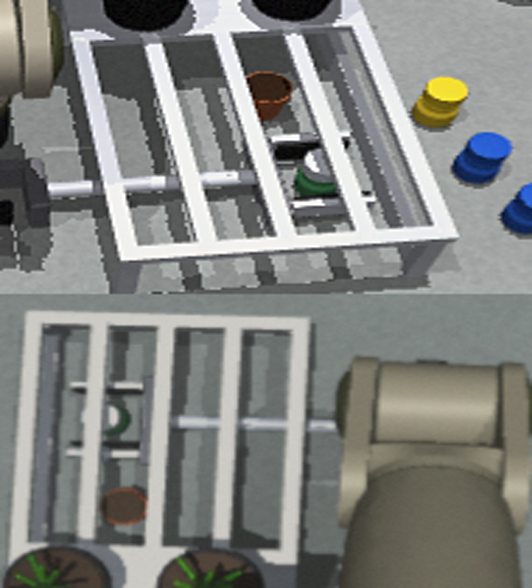

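The jar sits between the jaws and hasn't moved. I'll close in small steps, shifting the tool to keep the jaws centred because the fixed bar carries the reacher sideways as the fingers close.

Request:
jog_arm --targets '[{"xyz": [-0.02,0,0],"dr": [0,0,0]},{"xyz": [-0.04,0,0],"dr": [0,0,0]},{"xyz": [-0.04,0,0],"dr": [0,0,0]}]' --claw 0.38 --squeeze 20

```text
time: 9.2
tool_pos: [536.6, 76.1, 83.3]
eef_rot: [0.0, 1.0, -0.029, 0.001]
wrist_force: [0.8, -0.2, 2.6]
opening: 53.3
```

Request:
jog_arm --targets '[{"xyz": [-0.02,0,0],"dr": [0,0,0]},{"xyz": [-0.04,0,0],"dr": [0,0,0]},{"xyz": [-0.04,0,0],"dr": [0,0,0]}]' --claw 0.42

```text
time: 9.57
tool_pos: [534.8, 76.2, 83.9]
eef_rot: [0.0, 1.0, -0.029, 0.001]
wrist_force: [0.2, -0.9, 7.8]
opening: 49.3
```

```bash
cat > j.py <<'E'
from h import *
from scipy.optimize import least_squares
def look(tag,g0=(556,358),crop=True):
    for n in('scene','top'):
        a,d=snap(n,n[0]+tag); P=cloud(n,d);hsv=cv2.cvtColor(a,cv2.COLOR_RGB2HSV)
        Z=P[...,2];D=np.hypot(P[...,0]-g0[0],P[...,1]-g0[1]);g=(D<32)&(Z>8)&(Z<35)&(hsv[...,0]>40)&(hsv[...,0]<90)&(hsv[...,1]>80);q=P[g]
        if len(q)>5:
            f=least_squares(lambda c:np.hypot(*(q[:,:2]-c).T)-18,np.array(g0)-[0,3],loss='soft_l1'); print(n,'jar',f.x.round(1),len(q))
    a=cv2.imread('pics/s%s.png'%tag)[180:320,310:500]; b=cv2.imread('pics/t%s.png'%tag)[160:300,180:370]; cv2.imwrite('pics/%sc.png'%tag,cv2.resize(np.vstack([a,b]),None,fx=2.8,fy=2.1,interpolation=2))
    plan([])
E
python3 -c "
from j import *
look('7')"
```

```text
scene jar [555.3 357.9] 73
top jar [556.3 360.4] 19
t 9.68 tcp [534.8  76.1  83.9] yaw -3.34 open 49.8 F [ 1.  -0.7  8.4]
```

View pics/7c.png

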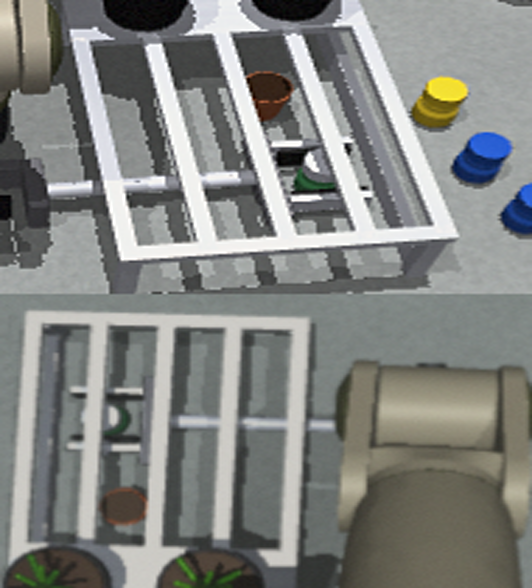

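Request:
jog_arm --targets '[{"xyz": [-0.015,0,-0.02],"dr": [0,0,0]},{"xyz": [-0.025,0,-0.03],"dr": [0,0,0]},{"xyz": [-0.025,0,-0.03],"dr": [0,0,0]}]' --claw 0.45

```text
time: 10.05
tool_pos: [532.9, 76.4, 84.3]
eef_rot: [0.0, 1.0, -0.029, -0.0]
wrist_force: [0.4, -0.8, 0.7]
opening: 47.4
```

Request:
jog_arm --targets '[{"xyz": [-0.01,0,0],"dr": [0,0,0]},{"xyz": [-0.015,0,-0.01],"dr": [0,0,0]},{"xyz": [-0.015,0,-0.01],"dr": [0,0,0]}]' --claw 0.465

```text
time: 10.42
tool_pos: [531.9, 76.6, 84.6]
eef_rot: [-0.0, 1.0, -0.029, -0.0]
wrist_force: [-0.0, -0.4, -1.4]
opening: 45.5
```

Request:
jog_arm --targets '[{"xyz": [-0.005,0,0],"dr": [0,0,0]},{"xyz": [-0.01,0,-0.01],"dr": [0,0,0]},{"xyz": [-0.01,0,-0.01],"dr": [0,0,0]}]' --claw 0.48

```text
time: 10.8
tool_pos: [531.5, 76.6, 85.1]
eef_rot: [-0.0, 1.0, -0.029, -0.0]
wrist_force: [0.4, 1.5, -3.5]
opening: 44.4
```

```bash
python3 -c "
from j import *
look('8')"
```

```text
scene jar [555.1 358.4] 37
top jar [556.6 360.8] 14
t 10.9 tcp [531.5  76.6  85.2] yaw -3.33 open 44.8 F [ 1.   0.8 -4.2]
```

View pics/8c.png

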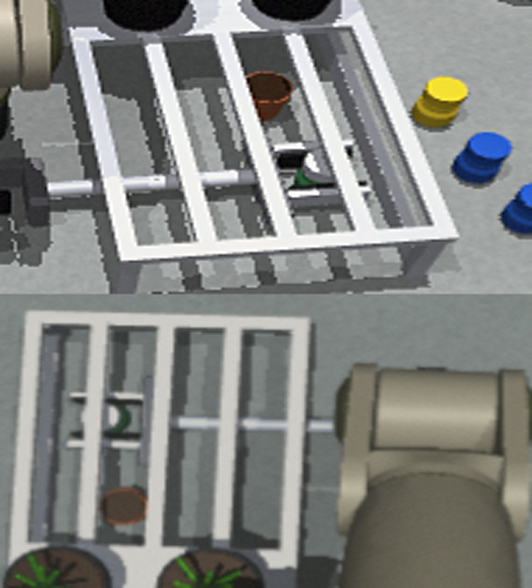

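Request:
jog_arm --targets '[{"xyz": [0,0,0.015],"dr": [0,0,0]},{"xyz": [-0.005,0,0.015],"dr": [0,0,0]},{"xyz": [-0.005,0,0.015],"dr": [0,0,0]}]' --claw 0.495

```text
time: 11.28
tool_pos: [531.5, 76.6, 84.9]
eef_rot: [0.0, 1.0, -0.029, 0.0]
wrist_force: [-1.7, 0.2, 3.0]
opening: 44.2
```

Request:
jog_arm --targets '[{"xyz": [0,0,0],"dr": [0,0,0]},{"xyz": [0,0,0],"dr": [0,0,0]},{"xyz": [0,0,0],"dr": [0,0,0]}]' --claw 0.51

```text
time: 11.65
tool_pos: [531.4, 76.6, 84.9]
eef_rot: [-0.0, 1.0, -0.029, 0.0]
wrist_force: [-2.6, -0.1, 5.6]
opening: 44.4
```

Contact felt: the opening stays at 44.3 mm although I've commanded further closing. I'll now let the force limit govern, at about 6 N per jaw.

Request:
jog_arm --targets '[{"xyz": [0,0,0],"dr": [0,0,0]},{"xyz": [0,0,0],"dr": [0,0,0]},{"xyz": [0,0,-0.015],"dr": [0,0,0]},{"xyz": [0,0,-0.015],"dr": [0,0,0]}]' --claw 0.6 --squeeze 24

```text
time: 12.15
tool_pos: [531.3, 76.6, 85.1]
eef_rot: [-0.0, 1.0, -0.029, -0.0]
wrist_force: [-0.6, -0.1, -2.6]
opening: 44.4
```

```bash
python3 -c "
from j import *
look('9')
plan([(531.4-.0576*30,76.6-30,84.9,-3.33),(531.4-.0576*285,76.6-285,84.9,-3.33)])"
```

```text
scene jar [554.7 357.8] 36
top jar [556.6 360.6] 13
t 12.25 tcp [531.3  76.6  85.1] yaw -3.33 open 44.2 F [ 0.9  0.9 -2.2]
t 12.25 tcp [531.3  76.6  85.1] yaw -3.33 open 44.2 F [ 0.9  0.9 -2.2]
[0.002, 0.6, 0.004] [-0.0, 0.002, -0.0]
[0.005, 5.708, 0.003] [-0.0, 0.002, -0.0]
```

View pics/9c.png

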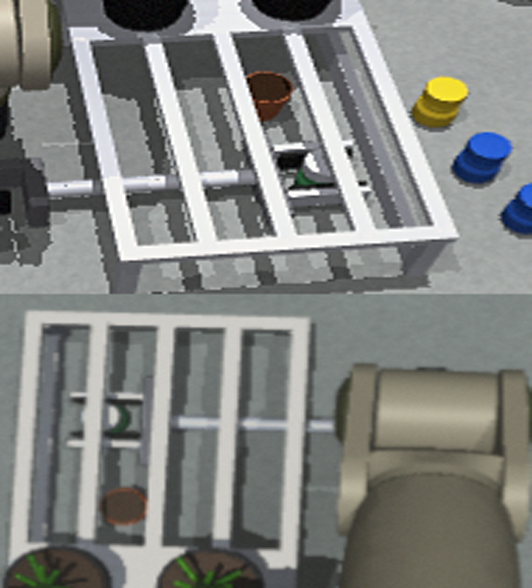

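Request:
jog_arm --targets '[{"xyz": [0,0.1,0],"dr": [0,0,0]},{"xyz": [0,0.3,0],"dr": [0,0,0]},{"xyz": [0,0.5,0],"dr": [0,0,0]},{"xyz": [0,0.7,0],"dr": [0,0,0]},{"xyz": [0,0.9,0],"dr": [0,0,0]},{"xyz": [0,1.0,0],"dr": [0,0,0]},{"xyz": [0,1.0,0],"dr": [0,0,0]}]'

```text
time: 13.12
tool_pos: [528.5, 26.2, 85.4]
eef_rot: [0.0, 1.0, -0.029, 0.0]
wrist_force: [-0.5, 0.2, -3.5]
opening: 44.5
```

```bash
python3 -c "
from j import *
look('10',(553.5,309))"
```

```text
scene jar [551.2 307.6] 31
top jar [553.7 310.4] 11
t 13.22 tcp [528.5  26.7  85.4] yaw -3.32 open 44.2 F [-0.4 -0.7 -3.7]
```

View pics/10c.png

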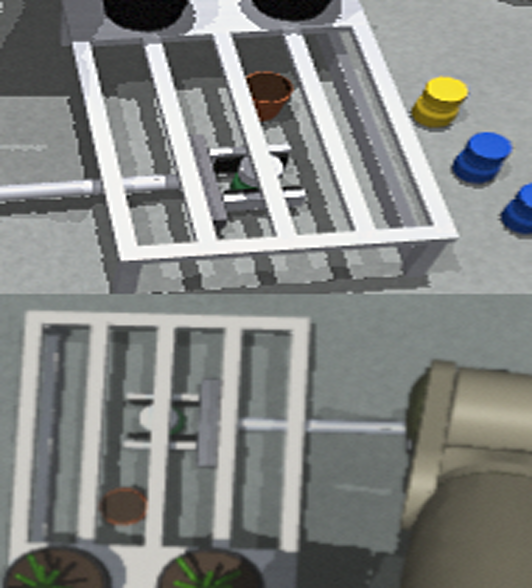

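The jar follows the reacher, 50 mm for 50 mm. I'll continue drawing it out.

Request:
jog_arm --targets '[{"xyz": [0,0.1,0.005],"dr": [0,0,0]},{"xyz": [0,0.3,0.005],"dr": [0,0,0]},{"xyz": [0,0.6,0.005],"dr": [0,0,0]},{"xyz": [0,0.9,0.005],"dr": [0,0,0]},{"xyz": [0,1.2,0.005],"dr": [0,0,0]},{"xyz": [0,1.5,0.005],"dr": [0,0,0]},{"xyz": [0,1.8,0.005],"dr": [0,0,0]},{"xyz": [0,2.1,0.005],"dr": [0,0,0]},{"xyz": [0,2.4,0.005],"dr": [0,0,0]},{"xyz": [0,2.7,0.005],"dr": [0,0,0]},{"xyz": [0,3.0,0.005],"dr": [0,0,0]},{"xyz": [0,3.3,0.005],"dr": [0,0,0]},{"xyz": [0,3.6,0.005],"dr": [0,0,0]},{"xyz": [0,3.9,0.005],"dr": [0,0,0]},{"xyz": [0,4.2,0.005],"dr": [0,0,0]},{"xyz": [0,4.45,0.005],"dr": [0,0,0]},{"xyz": [0,4.58,0.005],"dr": [0,0,0]},{"xyz": [0,4.6,0.005],"dr": [0,0,0]},{"xyz": [0,4.6,0.005],"dr": [0,0,0]}]'

```text
time: 15.6
tool_pos: [515.2, -202.8, 85.2]
eef_rot: [0.0, 1.0, -0.029, 0.0]
wrist_force: [0.3, -0.9, -2.9]
opening: 44.5
```

```bash
python3 -c "
from j import *
look('11',(540,80))
a=cv2.imread('pics/s11.png')[190:310,200:400]; b=cv2.imread('pics/t11.png')[160:280,250:450]; cv2.imwrite('pics/11d.png',cv2.resize(np.vstack([a,b]),None,fx=2.5,fy=2.5,interpolation=2))"
```

```text
scene jar [537.9  77.8] 28
t 15.7 tcp [ 515.2 -202.7   85.2] yaw -3.3 open 44.2 F [-0.6 -0.6 -2.4]
```

View pics/11d.png

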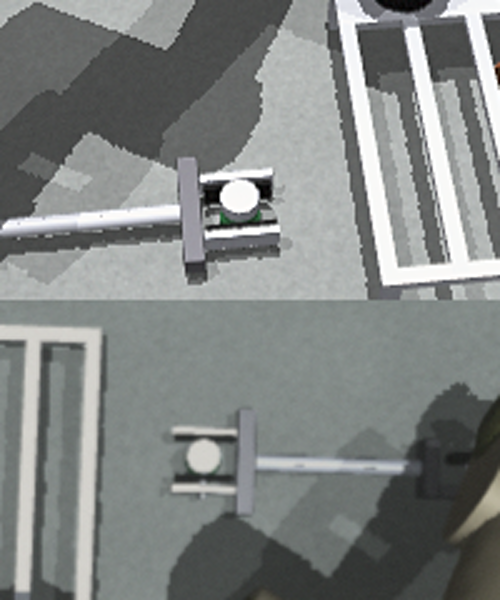

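The jar stands upright in the jaws about 100 mm in front of the shelf. Now I'll open gradually, mirroring the shifts.

Request:
jog_arm --targets '[{"xyz": [0,0,0],"dr": [0,0,0]},{"xyz": [0,0,0.01],"dr": [0,0,0]},{"xyz": [0.01,0,0.01],"dr": [0,0,0]},{"xyz": [0.01,0,0.01],"dr": [0,0,0]}]' --claw 0.475 --squeeze 20

```text
time: 16.2
tool_pos: [515.6, -202.9, 84.8]
eef_rot: [-0.0, 1.0, -0.029, -0.0]
wrist_force: [-2.5, 0.4, 1.6]
opening: 44.9
```

Request:
jog_arm --targets '[{"xyz": [0.02,0,0.01],"dr": [0,0,0]},{"xyz": [0.04,0,0.02],"dr": [0,0,0]},{"xyz": [0.045,0,0.02],"dr": [0,0,0]}]' --claw 0.43

```text
time: 16.58
tool_pos: [517.8, -203.2, 84.1]
eef_rot: [0.0, 1.0, -0.029, -0.0]
wrist_force: [-4.7, -0.4, 5.8]
opening: 48.7
```

Request:
jog_arm --targets '[{"xyz": [0.02,0,0.01],"dr": [0,0,0]},{"xyz": [0.04,0,0.02],"dr": [0,0,0]},{"xyz": [0.045,0,0.02],"dr": [0,0,0]}]' --claw 0.38

```text
time: 16.95
tool_pos: [520.0, -203.4, 83.3]
eef_rot: [0.0, 1.0, -0.029, -0.0]
wrist_force: [-7.2, 0.4, 9.4]
opening: 53.3
```

Request:
jog_arm --targets '[{"xyz": [0.015,0,0],"dr": [0,0,0]},{"xyz": [0.03,0,0.01],"dr": [0,0,0]},{"xyz": [0.03,0,0.01],"dr": [0,0,0]}]' --claw 0.34

```text
time: 17.32
tool_pos: [521.5, -203.4, 82.6]
eef_rot: [0.0, 1.0, -0.029, -0.0]
wrist_force: [-5.7, -0.6, 8.3]
opening: 56.6
```

```bash
python3 -c "
from j import *
from fit import fit
look('12',(540,80))
fit('scene',np.load('pics/s12.npy'),[515,-203],86.7);fit('top',np.load('pics/t12.npy'),[515,-203],86.7)
a=cv2.imread('pics/s12.png')[190:310,200:400]; b=cv2.imread('pics/t12.png')[160:280,250:450]; cv2.imwrite('pics/12d.png',cv2.resize(np.vstack([a,b]),None,fx=2.5,fy=2.5,interpolation=2))"
```

```text
scene jar [539.8  77.8] 93
t 17.43 tcp [ 521.5 -203.4   82.6] yaw -3.3 open 56.6 F [-6.5  0.   8.2]
scene yaw 86.87 o [ 527.6 -203.7] 528 cross x [227.5 260.7] y [-49.7  51.6]
 jaw 1 [ 0.2  4.1 29.7 42.4 46.3]
 jaw -1 [-41.3 -39.5 -16.8  -4.5  -0.7]
top yaw 86.85 o [ 521.2 -203.4] 384 cross x [224.5 259.8] y [-50.2  50. ]
 jaw 1 [ 1.1  3.4 28.  41.7 46.5]
 jaw -1 [-44.  -41.4 -18.3  -3.2  -0.6]
```

View pics/12d.png

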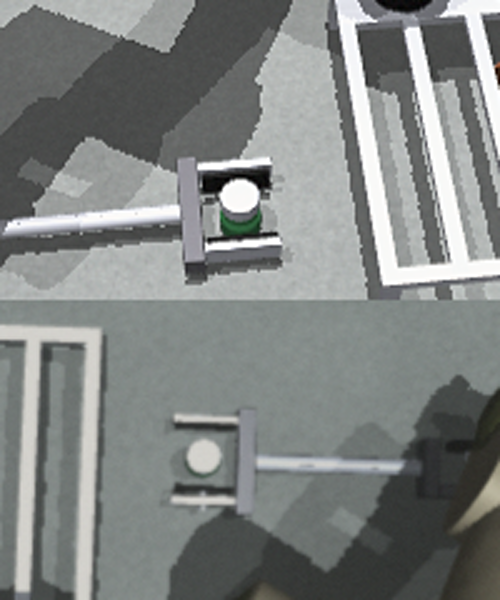

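```bash
python3 - <<'E'
from h import *
P=cloud('top',np.load('pics/top0.npy'))
m=(P[...,2]>12)&(P[...,1]<-325)&(P[...,0]>200)&(P[...,0]<720)
q=P[m]
for x in range(260,700,40):
    s=q[(q[:,0]>=x)&(q[:,0]<x+40)]
    if len(s): print(x,s[:,1].max().round(),s[:,2].max().round())
plan([])
E
```

```text
260 -450.0 102.0
300 -416.0 176.0
340 -418.0 173.0
380 -581.0 54.0
420 -406.0 94.0
460 -405.0 98.0
500 -406.0 88.0
540 -405.0 97.0
580 -405.0 93.0
620 -408.0 54.0
660 -722.0 33.0
t 17.43 tcp [ 521.5 -203.4   82.6] yaw -3.3 open 56.6 F [-6.5  0.   8.2]
```

Request:
jog_arm --targets '[{"xyz": [0,0.03,-0.03],"dr": [0,0,0]},{"xyz": [0,0.15,-0.03],"dr": [0,0,0]},{"xyz": [0,0.35,-0.03],"dr": [0,0,0]},{"xyz": [0,0.6,-0.03],"dr": [0,0,0]},{"xyz": [0,0.85,-0.03],"dr": [0,0,0]},{"xyz": [0,1.1,-0.03],"dr": [0,0,0]},{"xyz": [0,1.35,-0.03],"dr": [0,0,0]},{"xyz": [0,1.6,-0.03],"dr": [0,0,0]},{"xyz": [0,1.8,-0.03],"dr": [0,0,0]},{"xyz": [0,1.95,-0.03],"dr": [0,0,0]},{"xyz": [0,2.0,-0.01],"dr": [0,0,0]},{"xyz": [0,2.0,0],"dr": [0,0,0]}]'

```text
time: 18.92
tool_pos: [515.9, -303.4, 82.6]
eef_rot: [0.0, 1.0, -0.029, 0.0]
wrist_force: [-3.4, -1.2, 3.7]
opening: 56.4
```

Request:
jog_arm --targets '[{"xyz": [0,0,0],"dr": [0,0,0]},{"xyz": [0,0,0],"dr": [0,0,0]},{"xyz": [0,0,0],"dr": [0,0,0]},{"xyz": [0,0,0],"dr": [0,0,0]},{"xyz": [0,0,0],"dr": [0,0,0]},{"xyz": [0,0,0],"dr": [0,0,0]}]' --claw 0

```text
time: 19.68
tool_pos: [515.8, -303.2, 82.1]
eef_rot: [0.0, 1.0, -0.029, -0.0]
wrist_force: [-0.1, -0.3, -0.3]
opening: 85.2
```

```bash
python3 -c "
from j import *
from fit import fit
look('13',(540,80))
fit('scene',np.load('pics/s13.npy'),[515,-303],86.7);fit('top',np.load('pics/t13.npy'),[515,-303],86.7)
a=cv2.imread('pics/s13.png')[170:320,50:400];  cv2.imwrite('pics/13d.png',cv2.resize(a,None,fx=2.2,fy=2.2,interpolation=2))"
```

```text
scene jar [540.1  77.8] 101
t 19.77 tcp [ 515.8 -303.2   82.2] yaw -3.32 open 85.2 F [0.3 0.  0.1]
scene yaw 86.74 o [ 521.1 -303.4] 535 cross x [229.7 261.4] y [-47.4  51.6]
 jaw 1 [28.4 30.3 39.1 45.8 48. ]
 jaw -1 [-43.7 -42.9 -36.8 -31.9 -29.7]
top yaw 86.75 o [ 514.9 -303. ] 377 cross x [228.8 259.6] y [-51.7  50.4]
 jaw 1 [28.  28.7 38.2 43.2 45.1]
 jaw -1 [-45.7 -45.  -39.7 -34.5 -33.2]
```

View pics/13d.png

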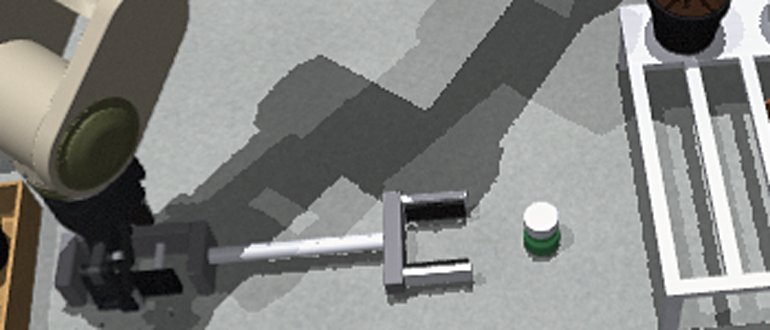

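The reacher is backed off and the jar stands clear of it. I'll raise the hand straight up.

Request:
jog_arm --targets '[{"xyz": [0,0,-0.2],"dr": [0,0,0]},{"xyz": [0,0,-0.5],"dr": [0,0,0]},{"xyz": [0,0,-1.0],"dr": [0,0,0]},{"xyz": [0,0,-1.6],"dr": [0,0,0]},{"xyz": [0,0,-2.3],"dr": [0,0,0]},{"xyz": [0,0,-3.0],"dr": [0,0,0]},{"xyz": [0,0,-3.6],"dr": [0,0,0]},{"xyz": [0,0,-4.0],"dr": [0,0,0]},{"xyz": [0,0,-4.0],"dr": [0,0,0]},{"xyz": [0,0,-4.0],"dr": [0,0,0]},{"xyz": [0,0,-4.0],"dr": [0,0,0]}]'

```text
time: 21.15
tool_pos: [515.7, -303.0, 281.2]
eef_rot: [-0.001, 1.0, -0.029, -0.001]
wrist_force: [-0.2, 0.1, 0.2]
opening: 85.5
```

```bash
python3 -c "
from j import *
from fit import fit
look('14',(540,80))
fit('scene',np.load('pics/s14.npy'),[515,-303],86.7);fit('top',np.load('pics/t14.npy'),[515,-303],86.7)
P=cloud('top',np.load('pics/t14.npy'));q=P[(np.hypot(P[...,0]-540,P[...,1]-79)<30)&(P[...,2]>40)];print('cap',q.mean(0),len(q))"
```

```text
scene jar [540.5  77.6] 104
t 21.25 tcp [ 515.7 -303.1  281.5] yaw -3.32 open 85.6 F [ 0.8 -0.4  0.4]
scene yaw 86.7 o [ 521.  -303.3] 533 cross x [228.9 261.1] y [-48.5  51.3]
 jaw 1 [28.5 30.3 38.8 45.4 48.5]
 jaw -1 [-43.4 -42.  -37.  -32.2 -29.7]
top yaw 86.72 o [ 514.8 -303. ] 374 cross x [226.  259.7] y [-51.3  51. ]
 jaw 1 [27.9 28.8 38.5 43.3 45.5]
 jaw -1 [-45.6 -44.8 -39.8 -34.5 -33.6]
cap [538.92081397  78.84142459  51.63918737] 152
```

View pics/s14.png

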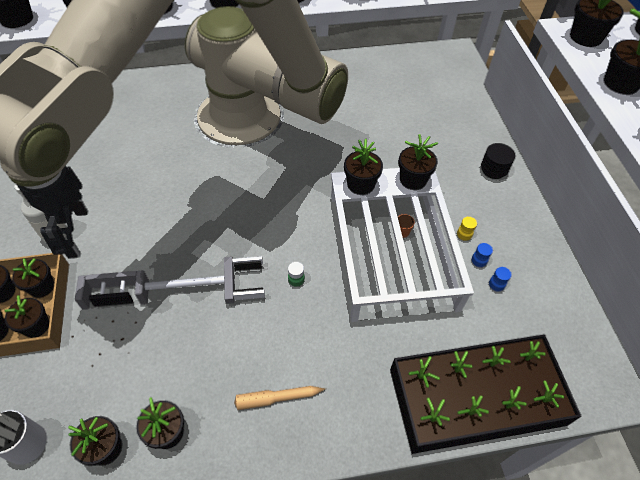

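The jar is upright at pixel (296,272), with its cap at about 51 mm. The reacher lies flat at (170,285). The pots and look-alikes haven't moved, and the hand touches nothing.

```bash
python3 -c "
from rig import env
print(env.hand_in())"
```

```text
the job is handed in; nothing more can be done
None
```

I took the reacher by its grip and slid its open jaws under the shelf around the green jar. I closed them until I felt contact, then held at a 24 N squeeze, by calculation about 6 N on each jaw. I drew the jar out 280 mm, opened the jaws, backed the reacher off 100 mm, released it and raised the hand. The job was handed in at about 21 s.

- **Jar:** it stands upright with its cap at about 51 mm. Its centre is about 100 mm in front of the shelf edge and about 50 mm clear of the jaw tips.
- **Reacher:** it lies flat, and the hand hangs free with no force reading at the wrist.
- **Other pots:** the final picture shows the clay pot, the roof pots and the look-alikes where they were.
- **Disagreements:** the two cameras differed by about 6 mm on the reacher's sideways position. I put this down to the scene camera seeing only one side of the rod, and relied on the top camera. The left pad looked screwed in by 4–5 mm in the pictures, but the contact I felt suggests about 2.6 mm.
- **Not measured:** I had no direct reading of the force on the glass.

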